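# Make up the tip-change kit and the sample-mounting kit

## Robot

A 6-joint arm with a two-finger parallel gripper is mounted at the origin on a cart in front of the work surface, level with it; the furniture and walls round the work are solid. World frame = base frame: x ahead of the robot, y to its left, z up, the work surface at z = 0. Lengths are in m, angles in rad, forces in N, time in s.
With the tool pointing down it reaches from about 0.325 to 0.9 m from the base axis. Payload 3.5 kg.
Tool frame: the origin (TCP) lies on the centre line of the jaws, within the pads' length; the fingertips stand r.tcp_to_tips ahead of it and the grasp point (between the pads) lies 11 mm behind it (r.tcp_to_tips is the distance from the TCP to the fingertips, in m); z points along the fingers, y is the line along which they close (so a half turn about z gives the same grasp; the last joint's range is limited). The gripper opens to 85 mm and grips with 20 to 120 N. Pads are 22 mm wide; open, the fingers measure 114 mm over their backs; the gripper's body (76 mm by 85 mm) begins 54 mm behind the grasp point. The pads swing forward as they close: fully open they stand 13 mm farther back than shut.
Start: joints at [-1.414, 0.276, -0.026, 1.268, 0, 1.467], TCP at [0.161, -0.604, 0.239] pointing down, gripper open.
Joint ranges: [-3.12, 3.12], [-0.85, 1.88], [-1.08, 1.24], [-1.95, 2.15], [-1.57, 1.53], [-3.14, 3.14]. Speed limits (rad/s): [2.57, 2.57, 3.14, 3.14, 3.14, 3.14].

## Interface

Orientations are given as a rotation vector (axis times angle).
In Python, from cell import r, optics gives the robot as it stands. The module is installed in compiled form; this text tells all that it offers. Calls block until the motion is done:
- r.reach(position, orientation): joint-space move of the TCP to a pose.
- r.servo_line(position, frame=None, v=0.15, guard=None): straight line of the TCP; frame=None keeps the orientation; v is the mean speed in m/s. With guard (N) it stops when the force on the tool has changed by that much, and returns True; else False.
- r.goto_joints(angles): joint-space move.
- r.gripper_to(opening): finger opening in m; the grip force is fixed at half the most; returns when the fingers have stopped.
- r.wait(seconds).
- r.inverse_kinematics(position, orientation): joint angles nearest the present ones, or None.
- optics.camera(name): name is "side" or "top" or "wrist"; returns a dict with "frame" (384x512x3 uint8, red, green, blue), "fx", "fy", "cx", "cy" (pixels), "k1" (the pictures are not rectified: a ray, as slopes to the right and down, at radius r is drawn at 1 + k1 r^2 times it, then the intrinsics apply), "rvec" (rotation vector, rad) and "tvec" (3), from world to camera coordinates, as OpenCV has them. Camera axes: x right, y down, z forward; pixel columns grow to the right and rows downward; lengths in m; the calibration is good to about 2 mm. A picture is of the moment at which its call begins. There is no depth.
A pose or a line that the arm cannot do raises r.PlanningError and nothing moves.
- r.sign_off(): hands the job in; it is judged then, once.
Readings, each from a call of its own:
- r.current_clock(): time.
- r.current_joints(): joint angles.
- r.current_dq(): joint speeds.
- r.current_joint_efforts(): joint torques, N m.
- r.current_eef_pos(): TCP position.
- r.current_tcp_rot(): TCP orientation.
- r.current_force(): force on the tool from outside, world axes, zero at the start.
- r.current_wrist_torque(): the same for the moment, N m.
- r.current_gripper_width(): finger opening in m.
- r.current_grasp_force(): force on a finger pad.
Only numpy, scipy, OpenCV 4.12 (cv2) and the standard library are available. Lean on these libraries where they do the work, as an engineer would, in place of code of your own. Each camera call takes 0.05 s, during which the arm holds its last target. There are 200 camera calls.

## Task

Make up the two bench kits from the stock on the mat. In the tray that holds the round aluminium sample dish, snap the vacuum pen and the marker by their barrels into the spring clips, one tool to each place, and stand the paint bottle upright in the empty bay; in the tray that holds the square box of probe tips, snap the screwdriver by its handle into either clip place and stand the loupe upright in the empty bay. Set the bottle and the loupe down without dropping them, and leave the spare objective and the tweezers where they are.

Things in the scene. Friction and masses are not known exactly. Their poses are not given: they have to be found in the camera images.
- tray_sample: kit tray with the round dish (aluminium, 63 mm, 38 high), fixed, grey, 178 x 156 mm, floor 3 mm. Origin: centre of underside; x from clip side (near robot) to bay side, y left. Both trays alike. mm: free bay inside x 17..86, y -75..2 (the dish or box fills the other), floor z 3, wall tops z 12. Two clip places at x -59 and -13, rim there 6 high; each a pair of clips 8 wide at y -4 and 40.
- tray_tips: same tray, but with the square clear-lid tip box (50 x 55 x 18 mm). A tool lies along y in both clips of a place; fingers go between them, round y = 18. Sprung jaws: mouth 28 mm wide at z 30, lip gap 8 at z 20; a 12 to 14 mm barrel pressed straight down (about 3 to 12 N) snaps in and rests with its underside at z = 9. Either way round; ends may overhang. Other axes and sizes as tray_sample.
- vacuum_pen: vacuum pick-up pen: a dark barrel 12 mm thick with a thin neck and a small cup at one end, 130 mm long, 0.03 kg. Origin: midway along it, at its underside; y along it. The cup is at y = -65, the thin neck (4 mm) from -60 to -30, the full barrel from y = -30 to +65 mm (barrel centre y = +17). Starts lying on the stock mat. The stock mat is a fixed blue-grey sheet 210 x 200 mm, 2 mm thick.
- marker: white marker with a black cap, 121 mm long, 0.014 kg: round white barrel 12 mm thick from y = -22 to +60 mm (barrel centre y = +19), cap 14 mm thick from -60 to -22. Origin: midway along it, at the underside of the cap (1 mm below that of the barrel); y along it. Starts lying on the stock mat.
- screwdriver: precision screwdriver, 135 mm long, 0.03 kg: a round handle 12 mm thick from y = -2 to +68 mm (handle centre y = +33) and a thin shaft (2 mm) from -2 to -68, its axis 6 mm above the underside. Origin: midway along it, at the handle's underside; y along it. Starts lying on the stock mat.
- loupe: dark waisted eyepiece loupe standing upright, 35 mm across, 39 mm high. Origin: centre of its underside, z up. Starts standing on the stock mat.
- paint_bottle: small white screw-cap bottle standing upright: body 26 mm across up to 45 mm, cap 22 mm across up to 56 mm. Origin: centre of its underside, z up. Starts standing on the stock mat.
- objective: bystander: spare microscope objective, a light round barrel 30 mm across and 48 mm high, standing in the row with loupe and bottle. Stays where it is. Origin: centre of its underside.
- tweezers: bystander: steel tweezers 122 mm long, lying on the worktop at the left of the work. Stay where they are. Origin: middle of the underside. (Around the work: the corner posts of the open dark box, 30 mm square, stand upright at x = 0.335 m, y = -0.365 and +0.485 m; the work is reached between them.)
Not all that is in view belongs to the job. Leave any red look-alike of the paint_bottle alone.

How it is judged:
By the outcome, as a careful person would: the job done as asked, in the order asked, and still so for the second after the job is handed in, with the robot touching nothing.
It also fails if it takes over 125 s, if anything falls off the work surface, if the arm or the gripper's body presses on something with over 40 N, if the wrist force passes 120 N, or if a joint passes its speed limit or range.

## Working session

There is one attempt and no reset: what is moved stays moved. The work goes in short steps, each a Python script; the robot and the scene stay as the last script left them, time stands still between calls to the robot, and variables do not carry over. Pictures are saved under pics/ and viewed, at most 14 in all, crops included, and the job is handed in when it is done.

```bash
mkdir -p pics
python3 - <<'E'
from cell import r, optics
import cv2,numpy as np
for n in ["top","side"]:
    c=optics.camera(n); cv2.imwrite(f"pics/{n}0.png",cv2.resize(c["frame"][:,:,::-1],(800,600),interpolation=cv2.INTER_CUBIC)); cv2.imwrite(f"{n}0_raw.png",c["frame"][:,:,::-1])
    R=cv2.Rodrigues(np.array(c["rvec"]))[0]; print(n,{k:c[k] for k in c if k!="frame"}, -R.T@np.array(c["tvec"]))
print(r.tcp_to_tips,r.current_eef_pos(),r.current_tcp_rot(),r.current_clock(),r.current_gripper_width())
E
```

```text
top {'fx': 418.35901450627495, 'fy': 418.35901450627495, 'cx': 246.52164598867176, 'cy': 197.0482674474917, 'k1': -0.034622327214455115, 'rvec': array([ 2.31797419, -1.68723819,  0.28159803]), 'tvec': array([-0.14407942,  0.54173129,  0.96127145])} [ 0.2386836  -0.07030764  1.08460198]
side {'fx': 483.270135898166, 'fy': 483.270135898166, 'cx': 251.20997167208807, 'cy': 193.72715595788233, 'k1': -0.05586409546311066, 'rvec': array([ 1.94647481, -0.42412745,  0.28489411]), 'tvec': array([-0.49832215,  0.15702457,  1.25122522])} [-0.00489484 -1.19245244  0.64542965]
0.008 [ 0.1604318  -0.60331779  0.23821913] [-3.11303563e+00 -4.06690782e-01  8.86297257e-05] 0.1 0.08531928539446602
```

View pics/top0.png

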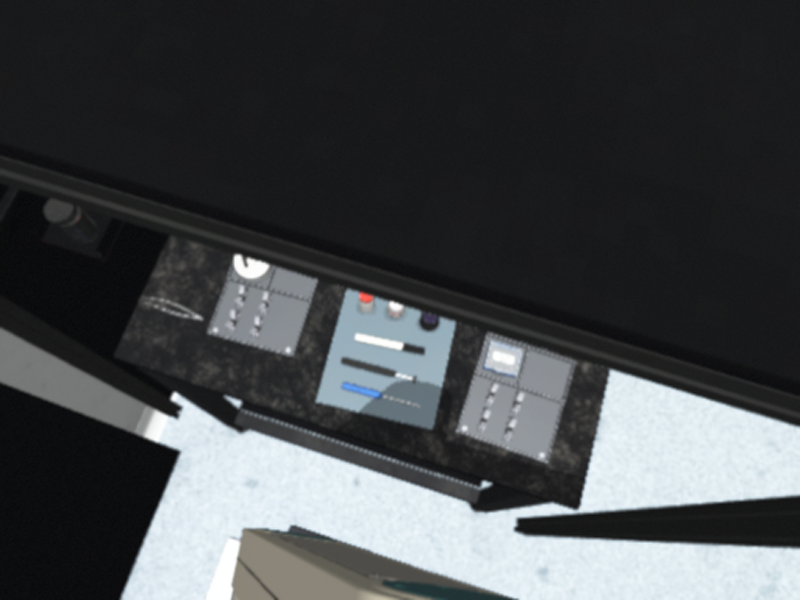

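View pics/side0.png

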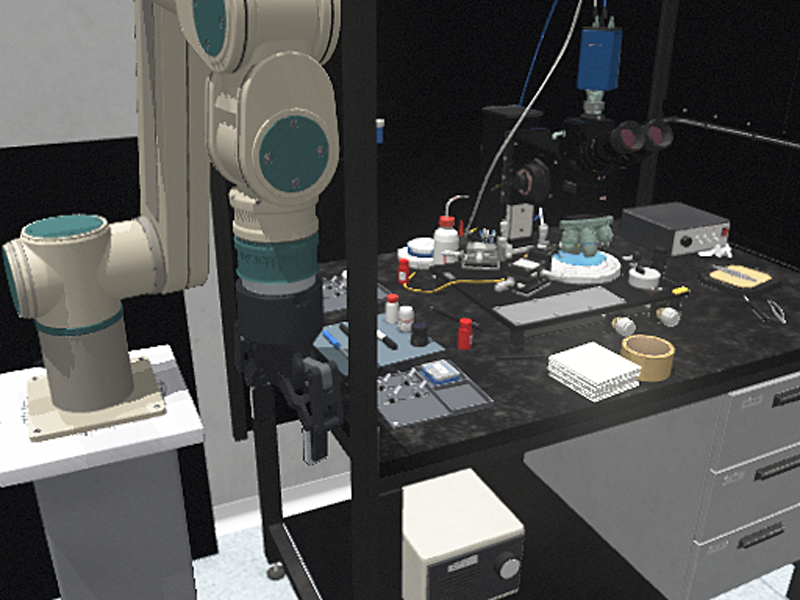

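The top view shows the dish tray at left (250,300) and the tip-box tray at right (515,395), with the mat between them. In the row on the mat are a red-topped item (366,300), a white item (395,308) and a dark loupe (429,320). The lying tools are the marker (390,343), the pen (380,370) and the blue screwdriver (380,393). The side view has red bottles off the mat at (403,270) and (465,333). The red-capped (392,308) and white (405,318) items could each be the bottle or the objective, so I'll check their sizes in an enlarged crop.

```bash
cat > h.py <<'E'
from cell import r, optics
import cv2,numpy as np
def shot(n,name=None):
    c=optics.camera(n); c["K"]=np.array([[c["fx"],0,c["cx"]],[0,c["fy"],c["cy"]],[0,0,1.]]); c["D"]=np.array([c["k1"],0,0,0.])
    c["R"]=cv2.Rodrigues(np.array(c["rvec"]))[0]; c["C"]=-c["R"].T@np.array(c["tvec"])
    if name: cv2.imwrite(name,c["frame"][:,:,::-1])
    return c
def plane(c,uv,z):
    "pixels (n,2) -> world points on plane z"
    p=cv2.undistortPoints(np.asarray(uv,float).reshape(-1,1,2),c["K"],c["D"])[:,0]
    d=np.c_[p,np.ones(len(p))]@c["R"]
    return c["C"]+d*((z-c["C"][2])/d[:,2])[:,None]
def proj(c,P): return cv2.projectPoints(np.asarray(P,float).reshape(-1,1,3),np.array(c["rvec"]),np.array(c["tvec"]),c["K"],c["D"])[0][:,0]
E
python3 - <<'E'
from h import *
s=shot("side"); t=shot("top")
a=s["frame"][190:270,195:320]; b=t["frame"][155:305,125:390]
a=cv2.resize(a,(500,320),interpolation=cv2.INTER_CUBIC); b=cv2.resize(b,(795,450),interpolation=cv2.INTER_CUBIC)
cv2.imwrite("pics/cs.png",a[:,:,::-1]); cv2.imwrite("pics/ct.png",b[:,:,::-1])
k=1/1.5625
f=lambda l,z:print(np.round(plane(t,np.array(l)*k,z),3).tolist())
f([(208,333),(295,355),(318,280),(458,432),(547,462),(573,365)],0.003) # tray corners
f([(317,402),(434,429),(457,322),(345,290)],.002)
f([(366,296),(395,302),(429,318)],.05)
f([(357,336),(423,350),(343,361),(415,378),(343,386),(420,405)],.01)
for p in ([.37,.0,.1],[.36,-.0,.3],[.5,0,.35],[.4,0,.35]):
    print(p,r.inverse_kinematics(p,[np.pi,0,0]))
E
```

```text
[[0.45, 0.315, 0.003], [0.46, 0.158, 0.003], [0.601, 0.167, 0.003], [0.419, -0.142, 0.003], [0.417, -0.293, 0.003], [0.588, -0.298, 0.003]]
[[0.395, 0.096, 0.002], [0.412, -0.103, 0.002], [0.602, -0.088, 0.002], [0.598, 0.116, 0.002]]
[[0.583, 0.07, 0.05], [0.587, 0.021, 0.05], [0.578, -0.041, 0.05]]
[[0.522, 0.068, 0.01], [0.533, -0.047, 0.01], [0.473, 0.076, 0.01], [0.483, -0.048, 0.01], [0.433, 0.062, 0.01], [0.442, -0.069, 0.01]]
[0.37, 0.0, 0.1] [-0.17521954 -0.05439843 -0.72096827  0.90422649  0.          2.96637311]
[0.36, -0.0, 0.3] [-0.18013935 -0.23944227 -0.42625359  1.38398501  0.          2.96145331]
[0.5, 0, 0.35] [-0.12936049  0.01355183 -0.10252789  1.45471662  0.          3.01223217]
[0.4, 0, 0.35] [-0.1619571  -0.17280721 -0.27228324  1.47132029  0.          2.97963556]
```

View pics/cs.png

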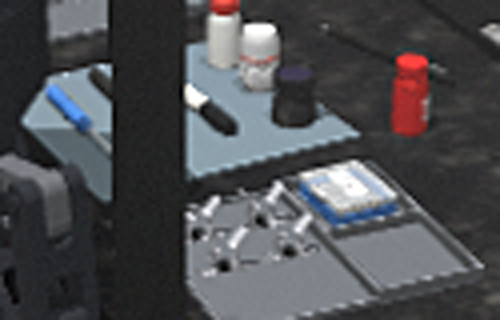

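View pics/ct.png

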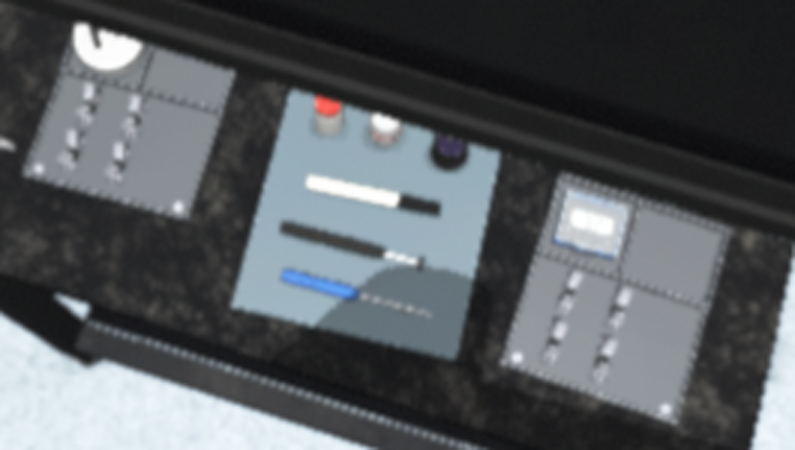

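In the side crop the red-capped white item (223,35) is tall and narrow. The middle white item (260,55) has width/height near 0.6, with print and a ring. So the white bottle with the red cap is the paint bottle (26/56), the middle one is the objective (30/48), and the all-red bottle (410,95) is the look-alike off the mat. I'll confirm this with the wrist camera. First I'll work out the arm geometry against the front posts and the top beam.

Run:
```python
from h import *
A=[];b=[];off=[]
for x in (.36,.45,.55,.7):
  for z in (.05,.2,.35):
    q=r.inverse_kinematics([x,0,z],[np.pi,0,0])
    if q is None: print("none",x,z); continue
    o=x*np.sin(-q[0]); off.append(o); R=x*np.cos(q[0])
    s,c=np.sin,np.cos
    A+= [[s(q[1]),c(q[1]-q[2]),-s(q[1]-q[2]),1,0],[c(q[1]),-s(q[1]-q[2]),-c(q[1]-q[2]),0,1]]; b+=[R,z]
A=np.array(A);b=np.array(b)
sol,res,rk,_=np.linalg.lstsq(A,b,rcond=None); print("L1,L2,L2perp,a,h-D",sol,res,rk,np.mean(off))
s_=shot("side"); p=np.array(r.current_eef_pos())
for d in (0,.1,.2,.25,.3,.35,.4): print(d,proj(s_,p+[0,0,d])*1.5625)
# beam: post tops / inner faces in the side and top views
t=shot("top")
for z in (.5,.6,.7,.8,.9,1.0): print(z,(proj(t,[[.32,-.2,z],[.35,-.2,z],[.32,.2,z],[.35,.2,z]])*1.5625).round().tolist())
```

```text
L1,L2,L2perp,a,h-D [ 5.48200000e-01  4.90000000e-01 -1.46000000e-02 -2.74621427e-16
 -1.55900000e-01] [4.02680482e-31] 5 0.06449999999999999
0 [[288.90507316 441.21124619]]
0.1 [[283.16698601 347.31062104]]
0.2 [[276.93013904 241.40739273]]
0.25 [[273.62263026 183.45507388]]
0.3 [[270.19251681 121.90199593]]
0.35 [[266.64692991  56.56041353]]
0.4 [[262.99839786 -12.73263954]]
0.5 [[553.0, 482.0], [561.0, 449.0], [133.0, 345.0], [146.0, 316.0]]
0.6 [[587.0, 473.0], [596.0, 433.0], [87.0, 312.0], [104.0, 278.0]]
0.7 [[638.0, 459.0], [648.0, 410.0], [21.0, 263.0], [43.0, 222.0]]
0.8 [[723.0, 435.0], [733.0, 371.0], [-82.0, 186.0], [-52.0, 136.0]]
0.9 [[889.0, 388.0], [895.0, 297.0], [-262.0, 50.0], [-213.0, -13.0]]
1.0 [[1337.0, 254.0], [1307.0, 100.0], [-614.0, -229.0], [-524.0, -311.0]]
```

```bash
cat >> h.py <<'E'
def ori(th):
    "tool down, fingers closing along (cos th, sin th)"
    c,s=np.cos(th),np.sin(th)
    return cv2.Rodrigues(np.array([[-s,c,0],[c,s,0],[0,0,-1.]]))[0].ravel()
E
python3 - <<'E'
from h import *
for th in (0,np.pi): print(th,r.inverse_kinematics([.43,0,.3],ori(th)))
r.goto_joints([-1.414,-0.239,-0.426,1.384,0,1.467])
r.goto_joints([-0.18,-0.239,-0.426,1.384,0,1.467])
th=min((0,np.pi),key=lambda t:abs((r.inverse_kinematics([.43,0,.3],ori(t)) if r.inverse_kinematics([.43,0,.3],ori(t)) is not None else [9]*6)[5]))
print(th); r.reach([.43,0,.32],ori(th))
c=shot("wrist","pics/w1.png"); print(c["C"],c["R"][2],c["fx"],r.current_clock(),r.current_joints())
print(plane(c,[[0,0],[511,0],[511,383],[0,383]],0).round(3).tolist())
E
```

```text
0 [-0.15056827 -0.10393102 -0.316992    1.35773535  0.          1.42022805]
3.141592653589793 [-0.15056827 -0.10393102 -0.316992    1.35773535  0.         -1.7213646 ]
0
[0.43068224 0.08144943 0.45451737] [-0.00117212 -0.31883097 -0.94781087] 268.198439874868 3.35 [-1.52540797e-01 -1.09119470e-01 -2.80807935e-01  1.40051150e+00
 -1.43791450e-04  1.42032424e+00]
[[0.046, 0.241, 0.0], [0.822, 0.239, 0.0], [1.088, -0.584, 0.0], [-0.221, -0.579, 0.0]]
```

View pics/w1.png

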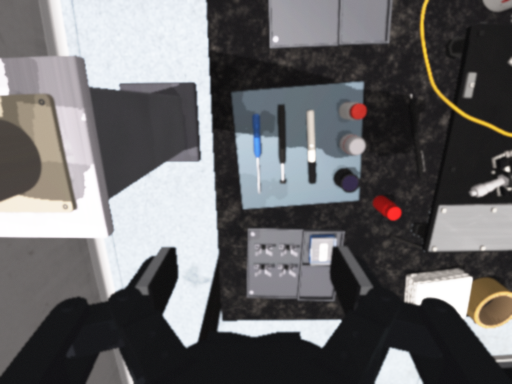

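The wrist view, with image right = +x and down = -y, shows the following:
- The screwdriver is at (257,150), the pen at (282,143) and the marker at (311,145).
- The red-capped white item is at (350,110), the white item at (351,145) and the loupe at (346,180).
- The red look-alike (387,208) is off the mat.
- The tips tray is at (290,265) and the sample tray at (330,20).

Next I'll take closer views of the mat and both trays.

Run:
```python
from h import *
import pickle
r.gripper_to(.03)
S={}
for n,p in (("tips",[.5,-.2,.2]),("mat",[.5,.01,.17]),("samp",[.53,.24,.2])):
    r.reach(p,ori(0)); r.wait(.3); S[n]=shot("wrist",f"{n}.png")
pickle.dump(S,open("S.pkl","wb"))
f=lambda n:S[n]["frame"][:,:,::-1]
cv2.imwrite("pics/mat1.png",cv2.resize(f("mat")[:,80:480],(800,768))[:600])
cv2.imwrite("pics/trays1.png",np.hstack([cv2.resize(f(n)[:, 90:430],(400,452)) for n in("tips","samp")]))
print(r.current_clock())
```

```text
7.725
```

View pics/mat1.png

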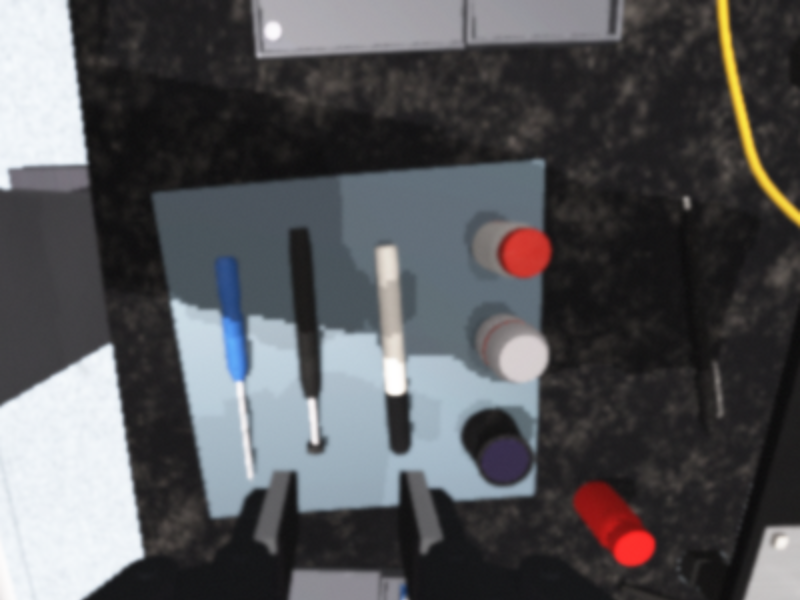

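View pics/trays1.png

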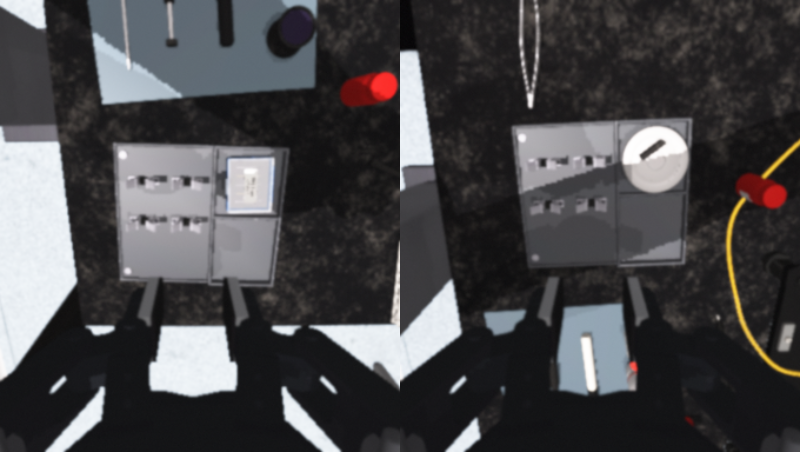

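The mat crop shows the bottle's red cap at (525,252), the objective at (522,358) and the loupe at (504,458). Reading left to right, the tools are the screwdriver, pen and marker, each with its barrel end at top (+y). The look-alike at (630,545) is off the mat. In the tray pair, each tray has four clips on the near side, the dish or box in the far-left bay, and the right bay free: tips (245,250), sample (650,225).

```bash
cat > meas.py <<'E'
from h import *
def blob(m,roi):
    z=np.zeros_like(m); x0,y0,x1,y1=roi; z[y0:y1,x0:x1]=m[y0:y1,x0:x1]
    n,l,st,_=cv2.connectedComponentsWithStats(z); i=1+np.argmax(st[1:,4]); return np.argwhere(l==i)[:,::-1].astype(float)
def rod(c,px,z):
    "world axis: centre of extent, unit dir (+y), length, width"
    P=plane(c,px,z)[:,:2]; m=P.mean(0); d=np.linalg.svd(P-m,full_matrices=False)[2][0]; d*=np.sign(d[1]); t=(P-m)@d
    n=np.array([d[1],-d[0]]); w=(P-m)@n
    return m+d*(t.max()+t.min())/2,d,np.ptp(t),np.ptp(w)
E
python3 - <<'E'
from meas import *
import pickle
S=pickle.load(open("S.pkl","rb")); c=S["mat"]; F=c["frame"]; hsv=cv2.cvtColor(F,cv2.COLOR_RGB2HSV).astype(int); H,Sa,V=[hsv[...,i] for i in range(3)]
cv=lambda x,y:(80+x/2,y/2)
M=lambda b:b.astype(np.uint8)
roi=lambda x0,y0,x1,y1:[int(v) for v in (*cv(x0,y0),*cv(x1,y1))]
tools={"screwdriver":(M((Sa>130)&(H>95)&(H<125)),roi(190,240,260,400)),
"pen":(M(V<70),roi(275,215,335,420)),
"marker":(M((Sa<45)&(V>125)),roi(365,230,420,405)),"markercap":(M(V<70),roi(375,380,420,470))}
for k,(m,ro) in tools.items():
    p=blob(m,ro); q=rod(c,p,.008); print(k,len(p),np.round(np.r_[q[0],q[2],q[3]],4),"yaw off y",round(float(np.degrees(np.arctan2(-q[1][0],q[1][1]))),2))
f=lambda l,z:print(plane(c,[cv(*p) for p in l],z).round(4)[:,:2].tolist())
f([(227,257),(238,381),(250,478)],.008);f([(300,229),(312,397),(316,448)],.008);f([(387,244),(396,393),(400,452)],.008)
f([(153,192),(545,159),(536,496),(211,517)],.002)
for nm,m,ro,z in (("bottle",M((Sa>150)&((H<10)|(H>170))),roi(480,210,570,290),.058),("obj",M((Sa<45)&(V>180)),roi(490,320,560,390),.05),("loupe",M((Sa>40)&(V<110)&(V>40)&(H>110)&(H<150)),roi(470,425,545,490),.041)):
    p=blob(m,ro); (x,y),rad=cv2.minEnclosingCircle(p.astype(np.float32)); P=plane(c,[(x,y),(x+rad,y),p.mean(0)],z); print(nm,len(p),P[0].round(4),"r",np.linalg.norm(P[1]-P[0]).round(4),P[2].round(4))
# trays
for n in("tips","samp"):
    c=S[n]; tc=lambda x,y:(90+x/1.1765,y/1.1765)
    off=0 if n=="tips" else 400
    C={"tips":[(114,143),(289,148),(272,286),(121,281)],"samp":[(113,126),(292,119),(286,265),(126,268)]}[n]
    for z in(.003,.006,.012):
        P=plane(c,[tc(*p) for p in C],z)[:,:2]; print(n,z,P.round(4).tolist(),[round(float(np.linalg.norm(P[i]-P[(i+1)%4])),4) for i in range(4)])
    K={"tips":[(144,181),(186,182),(144,222),(186,223)],"samp":[(147,161),(592-400,160),(147,205),(192,203)]}[n]
    print("clips",plane(c,[tc(*p) for p in K],.02)[:,:2].round(4).tolist())
E
```

```text
screwdriver 577 [0.4352 0.0327 0.0685 0.0117] yaw off y 2.8
pen 885 [0.4762 0.0357 0.0947 0.0133] yaw off y 3.46
marker 1358 [0.5229 0.0282 0.0911 0.032 ] yaw off y 2.59
markercap 266 [ 0.5301 -0.0299  0.036   0.0117] yaw off y 4.67
[[0.4349, 0.0672], [0.4362, -0.0033], [0.4393, -0.0664]]
[[0.4749, 0.0815], [0.4791, -0.0133], [0.4807, -0.0461]]
[[0.5213, 0.0736], [0.5283, -0.0109], [0.5317, -0.0489]]
[[0.3961, 0.1011], [0.6043, 0.1171], [0.6209, -0.0834], [0.4108, -0.098]]
bottle 504 [0.5799 0.0741 0.058 ] r 0.0122 [0.5801 0.0734 0.058 ]
obj 517 [0.5826 0.0188 0.05  ] r 0.0174 [0.5857 0.0195 0.05  ]
loupe 438 [ 0.5851 -0.0378  0.041 ] r 0.0138 [ 0.5853 -0.038   0.041 ]
tips 0.003 [[0.4196, -0.136], [0.5994, -0.1408], [0.5946, -0.3005], [0.4156, -0.2937]] [0.1798, 0.1597, 0.1791, 0.1578]
tips 0.006 [[0.4204, -0.1358], [0.5985, -0.1406], [0.5937, -0.2988], [0.4163, -0.2921]] [0.1782, 0.1583, 0.1775, 0.1563]
tips 0.012 [[0.4218, -0.1355], [0.5967, -0.1402], [0.592, -0.2955], [0.4179, -0.2889]] [0.1749, 0.1554, 0.1743, 0.1535]
clips [[0.4512, -0.1722], [0.4934, -0.1733], [0.4491, -0.2154], [0.4932, -0.2165]]
samp 0.003 [[0.4497, 0.3191], [0.6291, 0.3254], [0.6374, 0.1653], [0.452, 0.1621]] [0.1795, 0.1603, 0.1854, 0.157]
samp 0.006 [[0.4504, 0.3191], [0.6282, 0.3254], [0.6364, 0.1667], [0.4527, 0.1635]] [0.1779, 0.1589, 0.1837, 0.1556]
samp 0.012 [[0.4518, 0.3191], [0.6264, 0.3253], [0.6344, 0.1696], [0.4541, 0.1664]] [0.1747, 0.156, 0.1803, 0.1527]
clips [[0.4847, 0.286], [0.529, 0.2868], [0.4826, 0.2415], [0.5288, 0.2434]]
```

Sizes agree with the description: pen barrel 94.7 mm, handle 68.5 mm, and trays about 178 x 157 mm. The cap radius of 12 mm at z 58 and the objective's position confirm the bottle is the red-capped one at (0.580, 0.074). Starting with the pen.

```bash
cat > act.py <<'E'
from h import *
ZT=.14
TR={"samp":(np.array([.5413,.2447]),np.radians(1.5)),"tips":(np.array([.5072,-.2160]),np.radians(-1.6))}
def tray(n,x,y):
    c,a=TR[n]; return c+np.array([[np.cos(a),-np.sin(a)],[np.sin(a),np.cos(a)]])@[x,y]
def say(s): print(s,"z %.4f w %.4f g %.1f t %.1f"%(r.current_eef_pos()[2],r.current_gripper_width(),r.current_grasp_force(),r.current_clock()),np.round(r.current_force(),1))
def pick(xy,yaw,z,op):
    r.reach([*xy,ZT],ori(yaw)); r.gripper_to(op); r.servo_line([*xy,z+.03],v=.2)
    hit=r.servo_line([*xy,z],v=.06,guard=8); say(f"down hit={hit}")
    r.gripper_to(0); say("grip"); r.servo_line([*xy,ZT],v=.2); say("lift")
def place(n,x,y,z,op,guard,over=.001,app=.035,v=.04):
    p=tray(n,x,y); r.reach([*p,ZT],ori(TR[n][1])); r.servo_line([*p,z+app],v=.2); r.wait(.2); say("above")
    hit=r.servo_line([*p,z-over],v=v,guard=guard); say(f"down hit={hit}")
    return p
def release(p,op):
    r.gripper_to(op); say("open"); r.servo_line([*p,ZT],v=.2); say("up")
E
python3 - <<'E'
from act import *
pick([.4762,.0357],np.radians(3.2),.0115,.028)
p=place("samp",-13,18e0,.0185,.026,30) if 0 else place("samp",-.013,.018,.0185,.026,30)
shot("wrist","pics/pen_in.png")
E
```

```text
down hit=False z 0.0112 w 0.0280 g 0.0 t 10.1 [-0.9  0.4 -0.4]
grip z 0.0119 w 0.0100 g 59.3 t 10.4 [-0.2 -0.1  1.4]
lift z 0.1391 w 0.0096 g 59.1 t 11.2 [ 0.5 -0.2 -0.3]
above z 0.0555 w 0.0097 g 59.1 t 12.9 [-0.9  0.7 -0.5]
down hit=False z 0.0186 w 0.0098 g 60.6 t 14.0 [-5.3 -1.5 11.8]
```

View pics/pen_in.png

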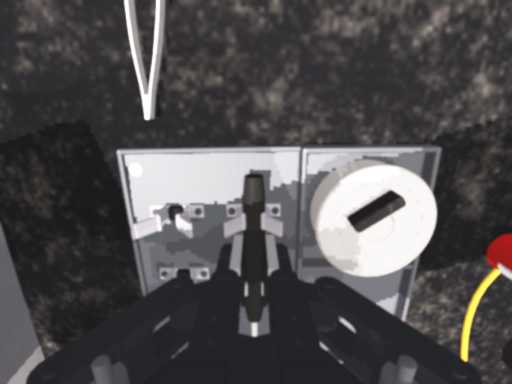

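The pen lies in the far place between the clip jaws (255,210). TCP z puts its underside near 9 mm, and the small -x force points to an offset of about 1 mm. Releasing and moving on to the marker.

```bash
sed -i 's/\[.5413,.2447\]/[.5403,.2447]/' act.py
python3 - <<'E'
from act import *
p=np.array(r.current_eef_pos())[:2]; release(p,.026)
a=np.radians(4.8); d=np.array([-np.sin(a),np.cos(a)])
pick([.5250,.0305],a,.0120,.028)
shot("wrist","pics/x.png")
place("samp",-.059,.018,.0178,.026,30)
shot("wrist","pics/mk_in.png")
E
```

```text
open z 0.0170 w 0.0262 g 0.0 t 14.3 [-0.7  0.2 -0.3]
up z 0.1389 w 0.0261 g 0.0 t 15.1 [ 0.4  0.3 -0.3]
down hit=False z 0.0117 w 0.0277 g 0.0 t 17.5 [ 0.4 -0.3  0.7]
grip z 0.0124 w 0.0091 g 58.7 t 17.8 [-0.1 -0.1  0.5]
lift z 0.1390 w 0.0094 g 58.6 t 18.6 [ 0.2  0.7 -0.6]
above z 0.0546 w 0.0089 g 58.6 t 20.4 [ 0.2 -1.1  0.2]
down hit=False z 0.0187 w 0.0094 g 60.9 t 21.4 [-3.3 -1.7 17.5]
```

View pics/mk_in.png

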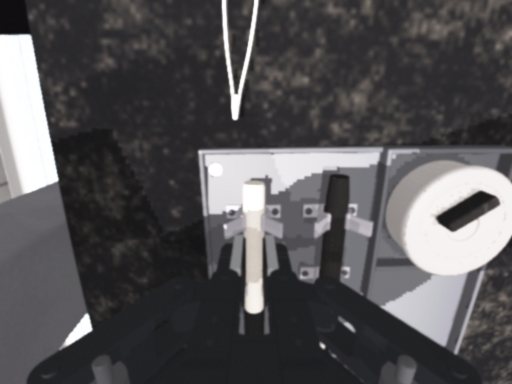

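The marker sits in the near place (254,245), with the pen seated beside it (337,220). Axis height works out near 15 mm. I'll release it, then check both tools from above.

Run:
```python
from act import *
p=np.array(r.current_eef_pos())[:2]; release(p,.026)
r.reach([.52,.20,.16],ori(0)); r.wait(.2)
c=shot("wrist","samp2.png"); cv2.imwrite("pics/samp2.png",cv2.resize(c["frame"][20:280,120:450,::-1],(760,600)))
import pickle; pickle.dump(c,open("samp2.pkl","wb"))
```

```text
open z 0.0161 w 0.0258 g 0.0 t 21.8 [-0.6 -0.7 -0.5]
up z 0.1389 w 0.0256 g 0.0 t 22.5 [ 0.  -0.1 -0.7]
```

View pics/samp2.png

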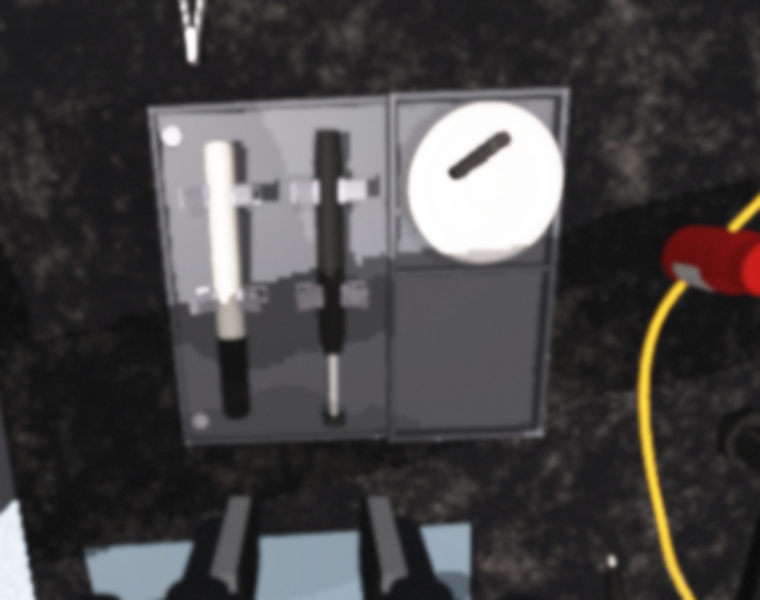

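Both tools are clipped: the white marker barrel crosses clips at (220,192) and (230,298), and the pen barrel at (328,190) and (333,295). The free bay is centred near (468,352). Now the bottle.

Run:
```python
from act import *
import pickle
c=pickle.load(open("samp2.pkl","rb"))
print("bay px->world",plane(c,[[120+468/2.303,20+352/2.308]],.006).round(4),"model",tray("samp",.051,-.036).round(4))
pick([.5800,.0738],0,.026,.045)
place("samp",.051,-.036,.027,.04,4,over=.004,app=.03,v=.03)
c=shot("wrist","pics/bot.png")
```

```text
bay px->world [[0.594  0.2119 0.006 ]] model [0.5922 0.21  ]
down hit=False z 0.0257 w 0.0448 g 0.0 t 25.4 [-0.6  0.5 -0.4]
grip z 0.0266 w 0.0239 g 59.0 t 25.7 [-0.   0.1  2. ]
lift z 0.1390 w 0.0235 g 58.8 t 26.4 [-0.9  0.  -1.2]
above z 0.0590 w 0.0240 g 58.8 t 27.8 [ 0.3 -0.6 -0.4]
down hit=True z 0.0276 w 0.0242 g 59.2 t 28.7 [0.3 0.  4.6]
```

View pics/bot.png

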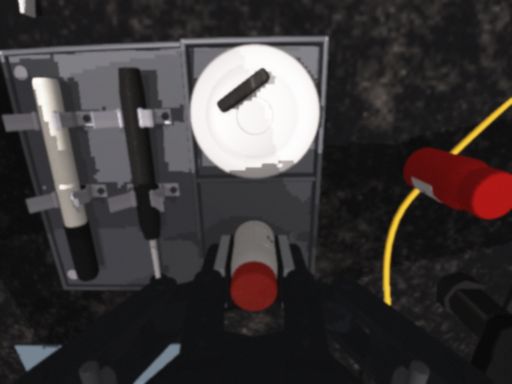

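The bottle stands in the free bay (255,265), and contact came at the expected height. I'll release it, then do the screwdriver.

Run:
```python
from act import *
p=np.array(r.current_eef_pos())[:2]; release(p,.038)
c=shot("wrist","bot2.png")
pick([.4355,.0322],np.radians(2.8),.0115,.028)
place("tips",-.059,.018,.0185,.026,30)
d=shot("wrist","scr.png")
cv2.imwrite("pics/bs.png",np.hstack([cv2.resize(k["frame"][:,:,::-1],(400,300)) for k in(c,d)]))
```

```text
open z 0.0262 w 0.0377 g 0.0 t 29.0 [-0.6  0.5  0.2]
up z 0.1390 w 0.0381 g 0.0 t 29.7 [-0.  -0.  -0.8]
down hit=False z 0.0112 w 0.0282 g 0.0 t 32.3 [ 0.9 -0.3  0.6]
grip z 0.0119 w 0.0091 g 58.8 t 32.5 [-0.1 -0.6  2.1]
lift z 0.1391 w 0.0091 g 58.6 t 33.3 [-1.   0.4 -0.3]
above z 0.0551 w 0.0094 g 58.6 t 35.0 [-0.   0.5 -0.1]
down hit=False z 0.0186 w 0.0095 g 60.7 t 36.1 [-5.6  2.2 16.8]
```

View pics/bs.png

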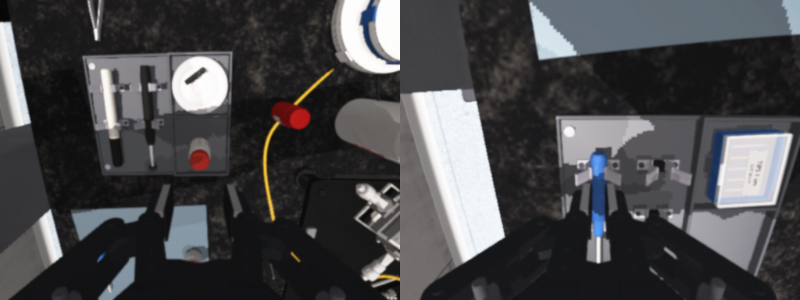

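The bottle stands upright in its bay at (199,155). The screwdriver handle sits in the near place of the tips tray at (598,195). I'll release it and do the loupe.

Run:
```python
from act import *
p=np.array(r.current_eef_pos())[:2]; release(p,.026)
c=shot("wrist","scr2.png")
pick([.5851,-.0379],0,.022,.055)
place("tips",.051,-.036,.023,.04,4,over=.004,app=.03,v=.03)
d=shot("wrist","lou.png")
cv2.imwrite("pics/sl.png",np.hstack([cv2.resize(k["frame"][:,:,::-1],(400,300)) for k in(c,d)]))
```

```text
open z 0.0170 w 0.0263 g 0.0 t 36.5 [-0.3  0.2 -0.8]
up z 0.1390 w 0.0261 g 0.0 t 37.2 [-0.8  0.1 -0.4]
down hit=False z 0.0217 w 0.0549 g 0.0 t 39.8 [ 0.7 -0.  -0.6]
grip z 0.0226 w 0.0290 g 58.9 t 40.1 [-0.3 -0.3  2.8]
lift z 0.1389 w 0.0288 g 59.0 t 40.9 [ 0.   0.3 -1.4]
above z 0.0550 w 0.0287 g 59.0 t 42.5 [ 0.2  1.1 -0.6]
down hit=True z 0.0236 w 0.0290 g 59.4 t 43.4 [-0.   0.1  4.4]
```

View pics/sl.png

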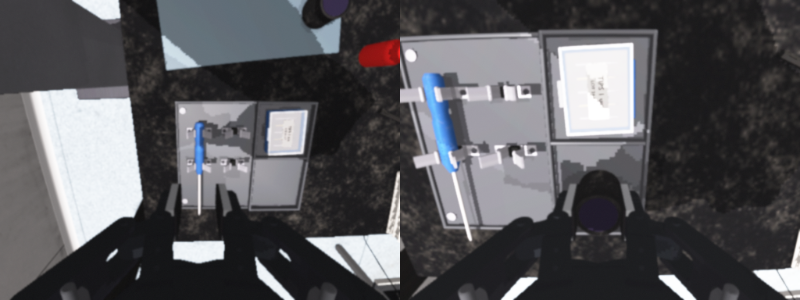

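The screwdriver handle is in both near clips (435,120 in the right half), and the loupe touched down in the free bay (600,200) at the expected height. I'll release it and check everything in one last picture.

Run:
```python
from act import *
p=np.array(r.current_eef_pos())[:2]; release(p,.046)
r.reach([.50,-.24,.2],ori(0)); r.wait(.2); a=shot("wrist")
r.reach([.50,-.02,.28],ori(0)); r.wait(.2); b=shot("wrist")
cv2.imwrite("pics/fin.png",np.hstack([cv2.resize(k["frame"][:280,110:440,::-1],(400,340)) for k in(a,b)]))
say("end")
```

```text
open z 0.0222 w 0.0460 g 0.0 t 43.8 [ 0.2 -0.1  0.1]
up z 0.1390 w 0.0458 g 0.0 t 44.5 [ 0.4 -0.1 -0.8]
end z 0.2793 w 0.0461 g 0.0 t 46.4 [ 0.4  0.5 -0. ]
```

View pics/fin.png

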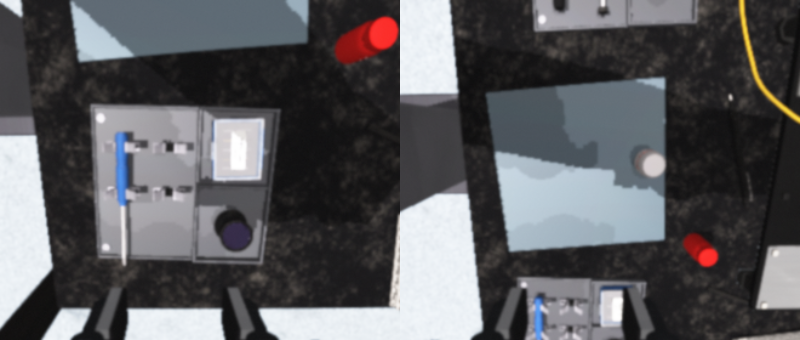

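The loupe (235,230) stands in the tips tray bay and the screwdriver is clipped at (122,170). On the mat only the objective remains (650,162), where it was, and the red look-alike hasn't moved. Handing in.

```bash
python3 -c "
from cell import r
print(r.sign_off(), r.current_clock())"
```

```text
the job is handed in; nothing more can be done
the job is handed in; nothing more can be done
```

Both kits are made up and the job was handed in at about 46 s of the 125 s: the pen, marker and bottle are in the dish tray, the screwdriver and loupe are in the tip-box tray, and the objective, tweezers and red look-alikes were not touched.

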